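# Bring the bench gauge up to its line again from the slack side

## Robot

A 6-joint arm with a two-finger parallel gripper is mounted at the origin on a cart in front of the work surface, level with it; the furniture and walls round the work are solid. World frame = base frame: x ahead of the robot, y to its left, z up, the work surface at z = 0. Lengths are in m, angles in rad, forces in N, time in s.
With the tool pointing down it reaches from about 0.4 to 0.825 m from the base axis. Payload 7 kg.
Tool frame: the origin (TCP) lies midway between the tips of the shut fingers; the grasp point (between the pads) lies 19 mm behind it; z points along the fingers, y is the direction in which the jaws open and shut (so a half turn about z gives the same grasp; the last joint's range is limited). The gripper opens to 85 mm and grips with 20 to 120 N. Pads are 22 mm wide; open, the fingers measure 114 mm over their backs; the gripper's body (76 mm by 85 mm) begins 54 mm behind the grasp point. The pads swing forward as they close: fully open they stand 13 mm farther back than shut.
Start: joints at [-0.898, 0.359, 0.012, 0, -1.224, -0.288], TCP at [0.253, -0.626, 0.198] pointing down, gripper open.
Joint ranges: [-3.07, 3.07], [-1.43, 2.12], [-1.02, 1.25], [-3.03, 1.67], [-3.05, -0], [-3.03, 3.03]. Speed limits (rad/s): [2.39, 2.39, 3.01, 3.14, 3.14, 3.14].

## Interface

Orientations are given as a unit quaternion [x, y, z, w].
In Python, from bench import readout, optics, order, nets gives the robot as it stands.
- The arm moves only by the tool arm_command, never from a script. Its argument "deltas" is a list of rows, each a list of 5 numbers: the opening, from 0 (shut) to 1 (fully open), then the shift along the world's x, y, z in m, then the turn about the world's z in rad. A call has 1 to 8 rows; each row is the pose to reach, as a shift and turn from the pose measured when the call began; what a row does not reach only later rows make up. A row lasts 1/12 s, in which the tool goes at most 41.7 mm and 7.16 degrees, less where a joint would pass 70% of its speed; a pose out of reach is approached as far as the arm can. A call with a gripper value outside its range is refused whole. The fingers move at their own pace and stop on an object; "force" is the grip in N (left out, the last holds). Time passes only in rows, so rows that repeat a pose let the fingers close. It gives the time, the measured TCP pose, the force and the opening at its end, in the units of the state.
- readout.get_state(): the state, without advancing time (a new reading comes with each control period).
- optics.get_image(name): name is "scene" or "top" or "wrist"; returns the picture (420x560x3 uint8, blue, green, red); there is no depth.
- optics.get_calibration(name): a dict with "vfov" (degrees; the focal length in pixels is half the picture's height over the tangent of half this angle, whatever the lens; pixels are square), "cx", "cy" (the principal point, pixels), "T" (4x4, takes a point from camera to world coordinates). Camera axes: x right, y down, z forward; pixel columns grow to the right and rows downward; lengths in m; the calibration is good to about 2 mm. The wrist camera is an equidistant fisheye: a pixel r from the principal point sees the ray r / f radians off the axis. A picture is of the moment at which its call begins: read the wrist's pose just before it. get_calibration takes no time and is no camera call; for the wrist camera it gives the pose at the moment of the call.
- order.hand_in(): hands the job in, once; it reports no verdict.
Trained networks look in the newest picture that a camera, given by its name, has taken for a name from the list of things; names that differ only in an ending like _2 or _b are one class to them, and where a whole thing is asked for, a point or a joint stands for the part that bears it (a point fixed in the world has none). Each returns a list of dicts, best first, with "confidence" (0 to 1); they miss things now and then, are a little off and sometimes report something else, mostly with a low value. They report only what shows in the picture. A call takes as long as a camera call. They do not tell look-alikes from the thing itself.
- nets.spot_in(thing, camera): "location" ([x, y, z] in m, in world coordinates, good to about 4 mm: the middle of the surface that is visible of it).
The state is a dict: "t": time; "q": joint angles; "joint_velocities": joint speeds; "joint_efforts": joint torques, N m; "ee_pos": TCP position; "tool_rot": TCP orientation; "force": force on the tool from outside, world axes, zero at the start; "torque": the same for the moment, N m; "opening": finger opening in m.
Only numpy, scipy, OpenCV 4.12 (cv2) and the standard library are available. Lean on these libraries where they do the work, as an engineer would, in place of code of your own. Each camera call takes 0.05 s, during which the arm holds its last target. There are 200 camera calls.

## Task

The ferrite E core in the bench gauge was nipped too hard and not home: slacken the jaw clear of it with the handwheel, then push the core back against the fence, gently, because ferrite is brittle. Then wind the jaw up again until the needle stands on the long line of the dial, coming to the line in the tightening direction only so that the play of the drive is taken up (if you overshoot, slacken off and come up again), and never driving the needle to the end of its travel. Let go of the wheel there, and leave the parts lying round the gauge alone.

Things in the scene. Friction and masses are not known exactly. Their poses are not given: they have to be found in the camera images.
- gauge: grey cast bench gauge, fixed; base 100 x 304 x 14 mm. Origin on the bench under the place of the seated core; x to the back fence (away from the operator), y along the measuring axis towards anvil and dial (left), z up. In this frame the dial housing is at y 59 to 118 mm, up to z 96 mm; the jaw slide at y -98 to -52 mm, up to z 55 mm; the handwheel axis at y -148 mm
- seat (a point): centre of the seated core's underside: x 0, y 0, z 32 mm in the gauge's frame = top of a ground pad, 36 mm wide in y, that reaches from x -28 mm to the fence. Fence: rigid steel, face at x +10.5 mm, 50 mm wide, top at z 44 mm. The pad's front (-x) is open. The two 14 mm round spindles lie on the line x 0, z 39.5 mm
- wheel_axis (a point): point on the upright axis of the handwheel, at the height of its handle's middle: x 0, y -148, z 90 mm in the gauge's frame. The wheel is a 92 mm aluminium disc, its rim up to z 66 mm
- grip (a point): middle of the handwheel's black upright handle (z 90 mm), 34 mm from the wheel's axis. The handle is 19 mm across, from z 66 to 108 mm, and turns freely on its own pin, so a hand that holds it need not turn as it goes round
- wheel (a joint): turn of the handwheel, rad; grows clockwise seen from above = tightening (pin and jaw go to +y), 7 mm of pin travel per rad. Friction about 0.05 N m in the wheel, 12 N in the jaw slide: all stays where it is left. Starts at about 1.0 to 1.1 with the core nipped and the pin somewhere in the front half of its slot; range -2.5 to 1.7
- drive_pin (a point): top of the 6 mm steel drive pin, moved along y by the wheel; it stands in the slot of the jaw slide
- jaw_slot (a point): middle, at the top, of the 10 mm long slot in the jaw slide. The pin has 4 mm of lost motion in it: it stands at +2 mm (gauge y) from this point when it pushes the jaw on, at -2 mm when it pulls it back. 0.57 rad of wheel crosses the play, during which the jaw stands still
- jaw_face (a point): centre of the face of the moving spindle (jaw), gauge frame x 0, z 39.5 mm. It bears on the core's end, 21 mm from the core's middle. The tailstock that carries the sprung anvil is clamped to the base within a millimetre or so, so with the anvil at rest the jaw meets the core at y -20.5 mm, give or take 1 mm; it can go back to -35 mm
- needle (a joint): dial needle, rad, clockwise: 0 at rest, 1.0 on the long line (12 o'clock, pointing to +x), 2.8 at the end of its travel; starts between 1.4 and 2.3. It shows the force on the core: geared to the sprung anvil (face at rest near y +21.5 mm), 0.4 rad per mm; 1.2 N at rest plus 1.2 N per mm, about 4 N at the line. 0.1 rad of wheel moves it 0.28 rad once slack and play are taken up
- core: black ferrite E core, 21 (x) x 42 (y) x 15 mm, about 40 g, on the pad between the spindles; origin at the centre of its underside, legs to the fence, flat back at x -10.5 mm of its own frame. Home (legs against the fence) its origin is at x 0 in the gauge's frame; it starts 4 to 9 mm short of that
- spare_core: bystander: a like E core lying on the bench in front of the gauge, to be left alone
- bobbin: bystander: plain coil former, 22 x 27 x 32 mm, standing on the bench in front of the gauge, to be left alone
- toroid: bystander: wound ring, 40 x 46 x 12 mm, lying on the bench behind the gauge, to be left alone
There are look-alikes about, which are no part of the job. What is shaped like the core but red or turquoise is not meant.

How it is judged:
On the way, in this order (a step that is already met when the one before it is completed fails the run):
1. the jaw is slackened clear of the core, with the needle at rest (value of joint needle below 0.12 rad and y of jaw_face in the frame of core below -0.0225 m), for 0.1 s.
2. the core is pushed home against the fence while the jaw is slack (x of core in the frame of gauge above -0.0015 m and z of core in the frame of gauge below 0.037 m and value of joint needle below 0.12 rad), for 0.1 s.
At the end, for the whole second after the job is handed in: The core is home against the fence (within 1.5 mm, square within 0.06 rad) and at rest; the needle stands on the long line (1.0 +- 0.15 rad); the drive pin bears on the tightening side of its slot (at least 1 mm past the middle); the wheel is still and let go (x of core in the frame of gauge above -0.0015 m and angle between the x axis of core and the x axis of gauge, either way round below 0.06 rad and z of core in the frame of gauge below 0.037 m and value of joint needle between 0.85 and 1.15 rad and y of drive_pin in the frame of jaw_slot above 0.001 m and velocity of joint wheel between -0.02 and 0.02 rad/s and linear speed of core below 0.01 m/s); the robot touches nothing.
It fails at once if the needle is driven to the end of its travel (value of joint needle above 2.7 rad).
It fails at once if the robot presses on the core with more than 15 N (contact force between the arm and core above 15 N).
It fails at once if the fingers press on the core with more than 15 N (contact force between the fingers and core above 15 N).
It fails at once if the spare core, the bobbin or the toroid is moved by more than 20 mm (distance of any of spare_core, bobbin, toroid from where it was at the start of the episode above 0.02 m).
It also fails if it takes over 64 s, if anything falls off the work surface, if the arm or the gripper's body presses on something with over 40 N, if the wrist force passes 120 N, or if a joint passes its speed limit or range.

## Working session

There is one attempt and no reset: what is moved stays moved. The work goes in short steps, Python scripts to look and compute and a tool call to move; the robot and the scene stay as the last step left them, time stands still between calls to the robot, and variables do not carry over. Pictures are saved under pics/ and viewed, about 8 in all and at most 12, crops included, and the job is handed in when it is done.

Besides the shell and the picture viewer there is one more tool, called after "Emit:" as a command line: name --pt "numbers of a row" for each row, then --argument value for the rest. arm_command: Moves the arm, as the interface text tells. Its arguments: {"type":"object","properties":{"deltas":{"type":"array","items":{"type":"array","items":{"type":"number"}}},"force":{"type":"number"}},"required":["deltas"]}

```bash
mkdir -p pics; python3 - <<'E'
from bench import readout, optics, order, nets
import cv2,numpy as np
s=readout.get_state(); print(s['t'],s['ee_pos'],s['tool_rot'],s['opening'])
for c in ("top","scene"):
    im=optics.get_image(c); cv2.imwrite(f"pics/{c}0.png",im)
    k=optics.get_calibration(c); print(c,k['vfov'],k['cx'],k['cy'],np.round(k['T'],4).tolist())
    for n in ("gauge","grip","core","jaw_slot","drive_pin","needle","wheel","spare_core","bobbin","toroid","jaw_face","seat"):
        try:
            print(n,[(np.round(d['location'],3).tolist(),round(d['confidence'],2)) for d in nets.spot_in(n,c)[:3]])
        except Exception as e: print(n,e)
print(readout.get_state()['t'])
E
```

```text
0.0 [ 0.25316568 -0.62515546  0.19656973] [-1.91165093e-01  9.81557556e-01  7.90490754e-04 -2.14959090e-04] 0.08521803366031865
top 51.4376618633188 287.36984629832887 206.5632723805472 [[-0.0274, -0.986, 0.1643, 0.3788], [-0.9993, 0.0313, 0.0213, 0.0768], [-0.0261, -0.1636, -0.9862, 0.9316], [0.0, 0.0, 0.0, 1.0]]
gauge [([0.525, -0.032, 0.014], 0.8)]
grip [([0.491, -0.096, 0.106], 0.4)]
core [([0.39, 0.056, 0.016], 0.73), ([0.665, 0.016, 0.022], 0.62), ([0.522, 0.034, 0.051], 0.48)]
jaw_slot [([0.527, -0.028, 0.053], 0.81), ([0.521, -0.038, 0.02], 0.71)]
drive_pin [([0.525, -0.061, 0.029], 0.39)]
needle []
wheel [([0.52, -0.119, 0.063], 0.97)]
spare_core [([0.446, 0.113, 0.012], 0.47)]
bobbin [([0.519, -0.038, 0.021], 0.39), ([0.447, 0.115, 0.014], 0.32)]
toroid [([0.623, -0.065, 0.014], 0.69), ([0.522, -0.033, 0.015], 0.42)]
jaw_face [([0.53, -0.024, 0.046], 0.95)]
seat [([0.514, -0.031, 0.019], 0.63)]
scene 46.99161393154044 278.4085354231897 208.5171715025662 [[-0.8106, -0.4365, 0.3905, 0.1976], [-0.5856, 0.5963, -0.5491, 0.516], [0.0068, -0.6737, -0.739, 0.7089], [0.0, 0.0, 0.0, 1.0]]
gauge [([0.504, -0.033, 0.017], 0.9)]
grip [([0.494, -0.09, 0.093], 0.48)]
core [([0.519, 0.04, 0.044], 0.79), ([0.664, 0.022, 0.011], 0.76), ([0.385, 0.06, 0.014], 0.51)]
jaw_slot [([0.524, -0.021, 0.048], 0.71), ([0.454, -0.008, 0.017], 0.27)]
drive_pin [([0.52, -0.075, 0.026], 0.49)]
needle []
wheel [([0.504, -0.034, 0.02], 0.63), ([0.521, -0.106, 0.064], 0.6)]
spare_core [([0.45, 0.118, 0.015], 0.67)]
bobbin [([0.454, -0.005, 0.02], 0.51)]
toroid [([0.618, -0.061, 0.013], 0.72)]
jaw_face [([0.523, -0.016, 0.049], 0.75), ([0.508, -0.028, 0.019], 0.71)]
seat [([0.449, 0.118, 0.017], 0.65), ([0.509, -0.029, 0.019], 0.58)]
1.3
```

```bash
python3 - <<'E'
import cv2
a=cv2.imread("pics/top0.png");cv2.imwrite("pics/top0c.png",cv2.resize(a[60:330,150:510],(800,600),interpolation=cv2.INTER_CUBIC))
E
```

```text
(no output)
```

View pics/top0c.png

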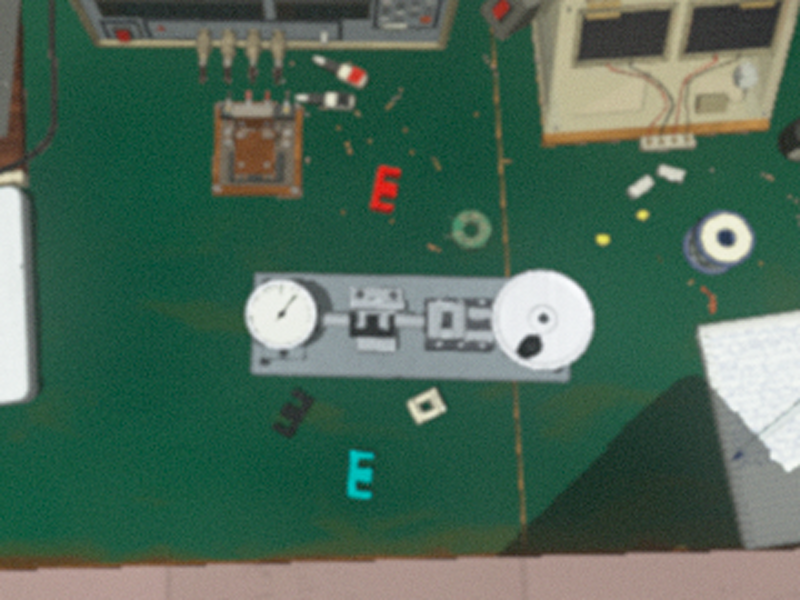

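View pics/scene0.png

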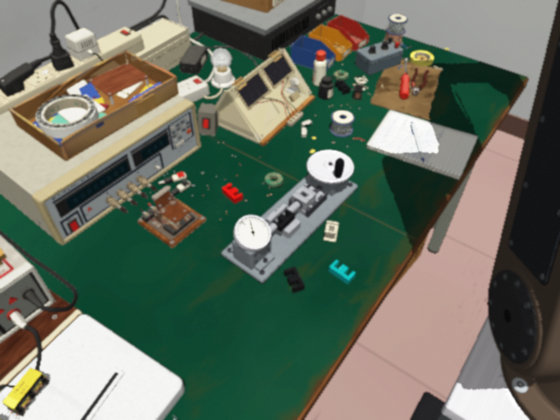

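The top crop shows the dial at (282,314), the wheel at (543,319) and the handle at about (530,345). The black core sits between the spindles at about (375,322), short of the fence. The bystanders are clear of the gauge. Next I'll measure the gauge pose.

```bash
cat > h.py <<'E'
import numpy as np,cv2
from bench import readout, optics, order, nets
def ray(c,u,v,k=None):
    k=k or optics.get_calibration(c); T=np.array(k['T']); f=210/np.tan(np.radians(k['vfov']/2))
    d=np.array([u-k['cx'],v-k['cy']])
    if c=='wrist':
        r=np.hypot(*d); th=r/f; v3=np.r_[d/max(r,1e-9)*np.sin(th),np.cos(th)]
    else: v3=np.r_[d/f,1]
    return T[:3,3],T[:3,:3]@v3
def at(c,u,v,z,k=None):
    o,d=ray(c,u,v,k); return o+d*(z-o[2])/d[2]
def proj(c,p,k=None):
    k=k or optics.get_calibration(c); T=np.array(k['T']); f=210/np.tan(np.radians(k['vfov']/2))
    q=T[:3,:3].T@(np.asarray(p)-T[:3,3])
    if c=='wrist':
        r=np.hypot(q[0],q[1]); s=f*np.arctan2(r,q[2])/r
    else: s=f/q[2]
    return np.array([k['cx']+s*q[0],k['cy']+s*q[1]])
E
python3 - <<'E'
from h import *
C=lambda u,v:(150+u/2.2222-.3,60+v/2.2222-.3)
for n,p,z in (("wheel",(543,319),.066),("hub?",(543,318),.066),("handle top",(532,342),.108),("dial",(282,314),.096),("FL",(251,374),.014),("BL",(256,273),.014),("FR",(570,381),.014),("coreback",(375,337),.047),("fence",(377,290),.044)):
    print(n,np.round(at("top",*C(*p),z),4))
im=cv2.imread("pics/top0.png");g=cv2.cvtColor(im,cv2.COLOR_BGR2GRAY)
sub=(g[175:235,368:425]>185).astype(np.uint8)
cs,_=cv2.findContours(sub,0,2); c=max(cs,key=cv2.contourArea); print(cv2.fitEllipse(cv2.convexHull(c)))
(e,_,_)=cv2.fitEllipse(cv2.convexHull(c)); print("wheel c",at("top",e[0]+368,e[1]+175,.066))
sub=(g[175:245,368:425]<60).astype(np.uint8); n,_,st,ce=cv2.connectedComponentsWithStats(sub); print(st[1:],ce[1:]+[368,175])
sub=(g[180:222,255:297]>185).astype(np.uint8)
cs,_=cv2.findContours(sub,0,2); c=max(cs,key=cv2.contourArea); e=cv2.fitEllipse(cv2.convexHull(c)); print(e,"dial c",at("top",e[0][0]+255,e[0][1]+180,.096))
E
```

```text
wheel [ 0.523  -0.1183  0.066 ]
hub? [ 0.5239 -0.1184  0.066 ]
handle top [ 0.4964 -0.0982  0.108 ]
dial [0.5297 0.1155 0.096 ]
FL [0.4873 0.1503 0.014 ]
BL [0.5857 0.1436 0.014 ]
FR [ 0.4715 -0.1514  0.014 ]
coreback [0.5142 0.0325 0.047 ]
fence [0.559  0.0287 0.044 ]
((25.51796531677246, 28.712583541870117), (44.24604034423828, 45.57596969604492), 111.771728515625)
wheel c [ 0.52206562 -0.11721403  0.066     ]
[[16 37  8  8 34]] [[387.32352941 215.76470588]]
((20.95552635192871, 21.020374298095703), (30.464656829833984, 31.23393440246582), 143.7904815673828) dial c [0.52967351 0.11676686 0.096     ]
```

Emit:
arm_command --pt "1 0.017 0.037 0.0 -0.1" --pt "1 0.034 0.074 0.0 -0.2" --pt "1 0.051 0.111 0.0 -0.3" --pt "1 0.068 0.148 0.0 -0.34" --pt "1 0.085 0.185 0.0 -0.34" --pt "1 0.102 0.222 0.0 -0.34" --pt "1 0.119 0.259 0.0 -0.34" --pt "1 0.136 0.296 0.0 -0.34" --force 40

```text
t: 1.97
ee_pos: [0.3898, -0.3279, 0.1978]
tool_rot: [-0.022, 1.0, -0.0, 0.0]
force: [1.0, -0.3, 0.5]
opening: 0.0853
```

Emit:
arm_command --pt "1 0.017 0.037 0.0 -0.09" --pt "1 0.034 0.074 0.0 -0.09" --pt "1 0.051 0.111 0.0 -0.09" --pt "1 0.068 0.148 0.0 -0.09" --pt "1 0.085 0.185 0.0 -0.09" --pt "1 0.1 0.22 0.0 -0.09" --pt "1 0.105 0.231 0.0 -0.09" --pt "1 0.105 0.231 0.0 -0.09"

```text
t: 2.63
ee_pos: [0.496, -0.0943, 0.1979]
tool_rot: [0.021, 1.0, -0.0, 0.001]
force: [0.6, 0.5, -0.9]
opening: 0.0857
```

```bash
python3 - <<'E'
from h import *
k=optics.get_calibration("wrist");im=optics.get_image("wrist");cv2.imwrite("pics/w1.png",cv2.resize(im,(784,588)))
import pickle;pickle.dump((k,im),open("w1.pkl","wb"))
print(readout.get_state()['ee_pos'],k['vfov'],k['cx'],k['cy'],np.round(k['T'],3).tolist())
for n in ("grip","wheel","jaw_slot","core"):
    print(n,[(np.round(d['location'],3).tolist(),round(d['confidence'],2)) for d in nets.spot_in(n,"wrist")[:3]])
for n,p in (("wheelc",(.5225,-.1175,.066)),("handletop",(.4945,-.0965,.108)),("origin",(.528,.0295,.047)),("dial",(.5297,.1168,.096))): print(n,proj("wrist",p,k)*1.4)
E
```

```text
[ 0.49521314 -0.09559788  0.19781734] 65.70646984690485 283.40486032734145 209.18106448782274 [[0.041, 0.945, 0.324, 0.412], [0.999, -0.039, -0.014, -0.091], [-0.001, 0.325, -0.946, 0.374], [0.0, 0.0, 0.0, 1.0]]
grip [([0.49, -0.094, 0.107], 0.76), ([0.529, -0.028, 0.051], 0.69)]
wheel [([0.522, -0.119, 0.066], 0.7), ([0.533, 0.113, 0.085], 0.35)]
jaw_slot [([0.53, -0.029, 0.054], 0.66)]
core [([0.392, 0.058, 0.016], 0.96), ([0.522, 0.036, 0.045], 0.83), ([0.666, 0.009, 0.012], 0.69)]
wheelc [366.26167728 300.21990511]
handletop [393.27691642 279.19245635]
origin [555.35632127 291.14804727]
dial [678.83896299 309.84399073]
```

View pics/w1.png

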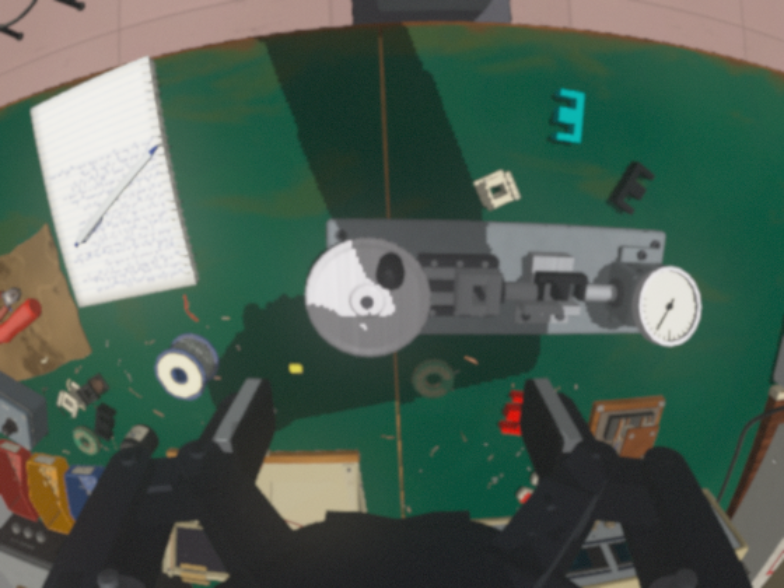

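The wrist view shows the wheel hub at (367,302), the handle top at about (390,262), the core at about (560,290) and the dial at (670,305), with the needle past the line.

```bash
python3 - <<'E'
from h import *
import pickle;k,im=pickle.load(open("w1.pkl","rb"))
P=lambda u,v,z:np.round(at("wrist",u/1.4,v/1.4,z,k),4)
for n,a in (("hub",(367,302,.07)),("rim",(368,297,.066)),("handle top",(390,262,.108)),("handle bot",(390,284,.067)),("dial",(670,305,.096)),("slot",(479,294,.055)),("BFL",(328,220,.014)),("BFR",(664,232,.014)),("BBR",(640,334,.014)),("coremid",(560,287,.047))): print(n,P(*a))
g=cv2.cvtColor(im,cv2.COLOR_BGR2GRAY)
s=(g[170:215,262:295]<50).astype(np.uint8);n,_,st,ce=cv2.connectedComponentsWithStats(s);print(st[1:],(ce[1:]+[262,170]))
for c in ce[1:]+[262,170]: print(at("wrist",*c,.1,k))
E
```

```text
hub [ 0.5224 -0.1167  0.07  ]
rim [ 0.5201 -0.1161  0.066 ]
handle top [ 0.4836 -0.098   0.108 ]
handle bot [ 0.5106 -0.0998  0.067 ]
dial [0.5253 0.1074 0.096 ]
slot [ 0.525  -0.0341  0.055 ]
BFL [ 0.4715 -0.1488  0.014 ]
BFR [0.4873 0.148  0.014 ]
BBR [0.5869 0.1356 0.014 ]
coremid [0.5247 0.0332 0.047 ]
[[19 13  2  2  3]
 [17 14  1  1  1]
 [21 16  1  1  1]
 [24 27  1  1  1]] [[281.66666667 183.33333333]
 [279.         184.        ]
 [283.         186.        ]
 [286.         197.        ]]
[ 0.48239416 -0.09538419  0.1       ]
[ 0.48289583 -0.09772228  0.1       ]
[ 0.48483518 -0.09432765  0.1       ]
[ 0.49493067 -0.09210819  0.1       ]
```

```bash
python3 - <<'E'
from h import *
import pickle;k,im=pickle.load(open("w1.pkl","rb"))
a=im[160:225,250:320];cv2.imwrite("pics/w1c.png",cv2.resize(a,(700,650),interpolation=cv2.INTER_CUBIC))
for c in ((.4945,-.0965),(.492,-.0965),(.490,-.095)):
    m=np.zeros(im.shape[:2],np.uint8)
    P=[proj("wrist",(c[0]+.0095*np.cos(t),c[1]+.0095*np.sin(t),z),k) for z in (.066,.108) for t in np.linspace(0,6.28,24)]
    print(c,np.round(((np.array(P).min(0)-[250,160])*10)),np.round(((np.array(P).max(0)-[250,160])*10)))
E
```

```text
(0.4945, -0.0965) [198. 173.] [420. 499.]
(0.492, -0.0965) [196. 148.] [419. 472.]
(0.49, -0.095) [213. 127.] [436. 449.]
```

View pics/w1c.png

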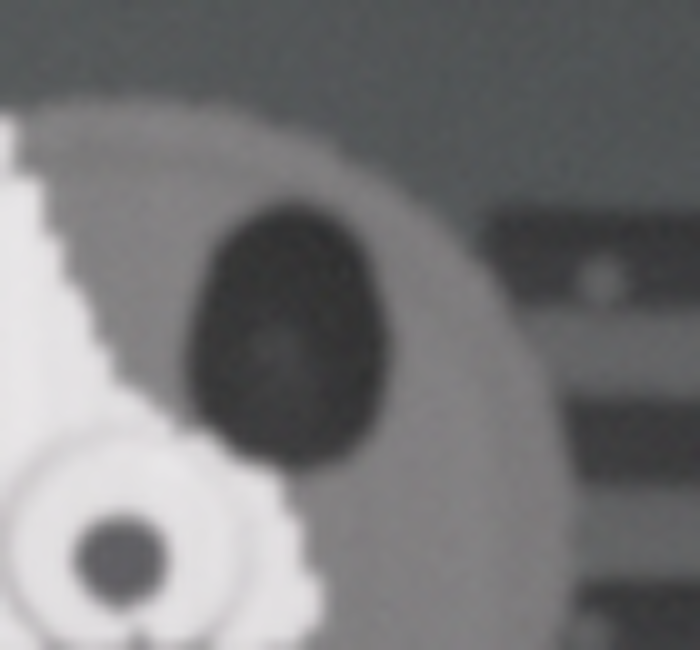

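Emit:
arm_command --pt "1 -0.001 -0.002 -0.035 0" --pt "1 -0.001 -0.002 -0.07 0" --pt "1 -0.001 -0.002 -0.105 0" --pt "1 -0.001 -0.002 -0.123 0" --pt "0.5 -0.001 -0.002 -0.123 0" --pt "0.3 -0.001 -0.002 -0.123 0" --pt "0.1 -0.001 -0.002 -0.123 0" --pt "0 -0.001 -0.002 -0.123 0" --force 40

```text
t: 3.55
ee_pos: [0.4947, -0.1001, 0.0767]
tool_rot: [0.023, 1.0, -0.0, 0.002]
force: [0.1, -0.8, 0.5]
opening: 0.0391
```

Emit:
arm_command --pt "0 0 0 0 0" --pt "0 0 0 0 0" --pt "0 0 0 0 0"

```text
t: 3.8
ee_pos: [0.4953, -0.1, 0.0777]
tool_rot: [0.023, 1.0, 0.0, 0.003]
force: [-0.6, 0.3, -0.5]
opening: 0.0003
```

```bash
python3 - <<'E'
from h import *
im=optics.get_image("wrist");cv2.imwrite("pics/w2.png",cv2.resize(im,(784,588)))
print(proj("wrist",(.4945,-.098,.1))*1.4,proj("wrist",readout.get_state()['ee_pos'])*1.4)
print([(np.round(d['location'],3).tolist(),round(d['confidence'],2)) for d in nets.spot_in("grip","wrist")[:3]])
im=optics.get_image("top");cv2.imwrite("pics/t2.png",im)
print([(np.round(d['location'],3).tolist(),round(d['confidence'],2)) for d in nets.spot_in("grip","top")[:3]],readout.get_state()['opening'],readout.get_state()['force'])
E
```

```text
[402.0313286  369.10668709] [396.97428279 344.87836821]
[([0.488, -0.097, 0.096], 0.6)]
[] 8.756820070301923e-05 [ 0.08860719 -0.00237074 -0.47762664]
```

View pics/w2.png

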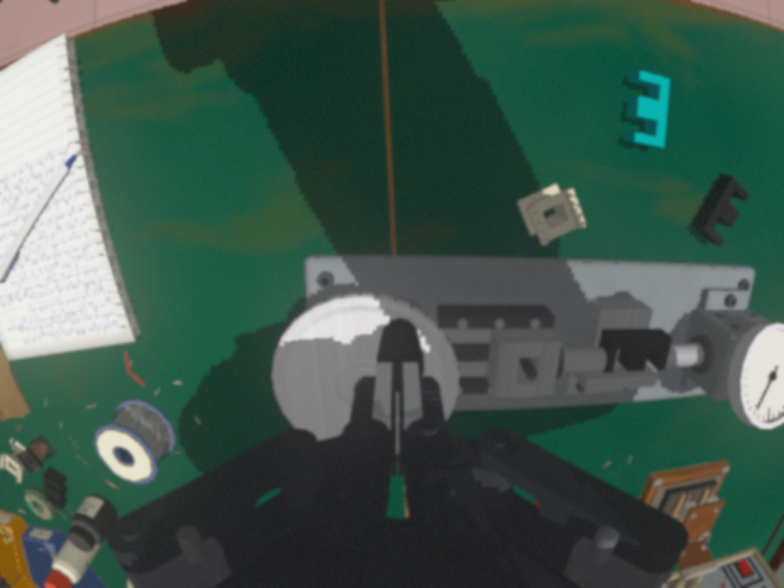

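```bash
python3 - <<'E'
from h import *
for a in ((400,318,.067),(400,362,.108),(400,340,.108),(352,372,.067),(366,365,.066)): print(a,np.round(at("wrist",a[0]/1.4,a[1]/1.4,a[2]),4))
for x in(.475,.48,.485,.49):
    P=np.array([proj("wrist",(x+.0095*np.cos(t),-.098+.0095*np.sin(t),z))*1.4 for z in (.066,.108) for t in np.linspace(0,6.28,24)]);print(x,P.min(0),P.max(0))
for b in ((.484,-.1,.0777),(.484,-.1,.1),(.506,-.1,.0777)):print(b,proj("wrist",b)*1.4)
im=cv2.imread("pics/w2.png");a=im[300:450,310:490];b=cv2.imread("pics/t2.png")[160:250,340:450]
cv2.imwrite("pics/c3.png",np.vstack([cv2.resize(a,(540,450),interpolation=2)]))
cv2.imwrite("pics/c3.png",np.hstack([cv2.resize(cv2.convertScaleAbs(a,alpha=2,beta=10),(400,333),interpolation=2),cv2.resize(cv2.convertScaleAbs(b,alpha=1.5),(400,333),interpolation=2)]))
E
```

```text
(400, 318, 0.067) [ 0.4864 -0.0983  0.067 ]
(400, 362, 0.108) [ 0.4866 -0.0985  0.108 ]
(400, 340, 0.108) [ 0.4779 -0.0981  0.108 ]
(352, 372, 0.067) [ 0.5126 -0.1217  0.067 ]
(366, 365, 0.066) [ 0.5096 -0.115   0.066 ]
0.475 [372.66349078 271.81870611] [427.33015868 356.77699606]
0.48 [373.61106647 282.9663031 ] [427.61638254 369.08473908]
0.485 [374.54763742 293.94063066] [427.87940637 381.03848339]
0.49 [375.47170653 304.73322591] [428.12034669 392.63747694]
(0.484, -0.1, 0.0777) [395.72454287 322.63874957]
(0.484, -0.1, 0.1) [395.57905227 345.96805606]
(0.506, -0.1, 0.0777) [398.09947463 369.06369594]
```

View pics/c3.png

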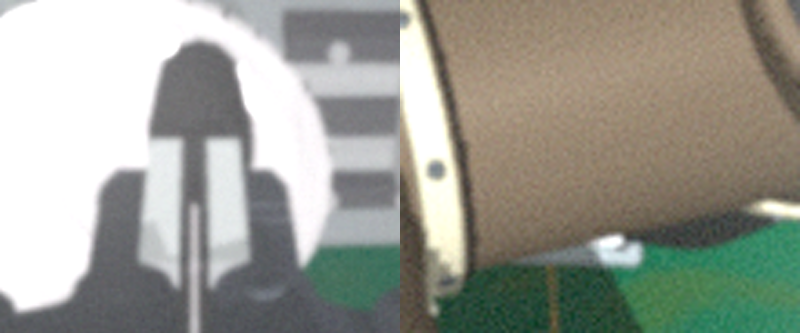

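```bash
python3 - <<'E'
from h import *
import pickle;k,im=pickle.load(open("w1.pkl","rb"))
for z in (.198,.211,.23,.25):
  for x in (.484,.495,.506):
    print(z,x,[np.round(proj("wrist",(x,-.0956+s*.0427,z),k)*1.4) for s in(-1,1)])
k=optics.get_calibration("wrist");T=np.array(k['T']);s=readout.get_state();print(T[:3,3]-s['ee_pos'],s['ee_pos'],s['q'])
E
```

```text
0.198 0.484 [array([292., 322.]), array([494., 315.])]
0.198 0.495 [array([296., 346.]), array([493., 339.])]
0.198 0.506 [array([299., 368.]), array([492., 361.])]
0.211 0.484 [array([286., 335.]), array([500., 327.])]
0.211 0.495 [array([289., 359.]), array([499., 352.])]
0.211 0.506 [array([293., 383.]), array([498., 376.])]
0.23 0.484 [array([274., 356.]), array([511., 348.])]
0.23 0.495 [array([279., 383.]), array([509., 375.])]
0.23 0.506 [array([283., 407.]), array([507., 400.])]
0.25 0.484 [array([259., 384.]), array([525., 375.])]
0.25 0.495 [array([265., 412.]), array([522., 404.])]
0.25 0.506 [array([271., 438.]), array([519., 430.])]
[-0.08414214  0.00381534  0.17535774] [ 0.49470506 -0.09994366  0.07686488] [ 1.91231662e-01  1.94143349e-01 -5.24740848e-01  1.14519610e-03
 -8.47972527e-01 -1.80951523e+00]
```

The shut fingers missed the handle. In both wrist views the fingertips look about 38 mm higher than the TCP reading says. The open-tip separation fits that too, so they closed above the handle. I'll open and go down gradually, watching the force.

Emit:
arm_command --pt "1 0 0.001 0.0 0" --pt "1 0 0.001 0 0" --pt "1 0 0.001 0 0" --pt "1 0 0.001 0 0" --pt "1 0 0.001 -0.004 0" --pt "1 0 0.001 -0.008 0" --pt "1 0 0.001 -0.012 0" --pt "1 0 0.001 -0.014 0"

```text
t: 4.67
ee_pos: [0.4942, -0.099, 0.062]
tool_rot: [0.023, 1.0, -0.0, 0.001]
force: [0.6, -0.4, 0.1]
opening: 0.0854
```

```bash
python3 - <<'E'
from h import *
k=optics.get_calibration("wrist");im=optics.get_image("wrist");s=readout.get_state()
print(s['ee_pos'],s['opening'],s['force'])
a=optics.get_image("scene")
cv2.imwrite("pics/w4.png",np.hstack([cv2.resize(im,(500,375)),cv2.resize(a[120:220,280:380],(300,375),interpolation=2)]))
E
```

```text
[ 0.4940419 -0.0990511  0.0617822] 0.08560640660260249 [-0.49887489 -0.35255563 -1.01461765]
```

View pics/w4.png

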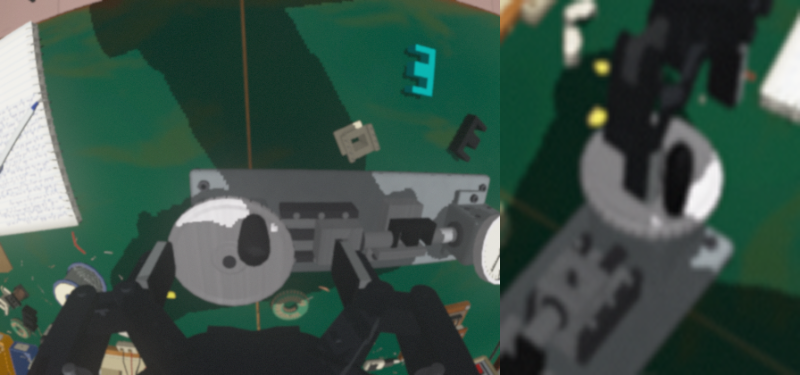

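The wrist view shows the handle at (255,240) between open tips at (172,243) and (340,243). The scene view puts the tips level with the handle top, about 35 mm above nominal. I'll go 18 mm lower and close.

Emit:
arm_command --pt "1 0 0.001 -0.006 0" --pt "1 0 0.001 -0.012 0" --pt "1 0 0.001 -0.017 0" --pt "0.3 0 0.001 -0.018 0" --pt "0 0 0.001 -0.018 0" --pt "0 0 0.001 -0.018 0" --pt "0 0 0.001 -0.018 0" --pt "0 0 0.001 -0.018 0" --force 40

```text
t: 5.43
ee_pos: [0.4944, -0.098, 0.0444]
tool_rot: [0.023, 1.0, -0.0, 0.002]
force: [0.8, -0.5, -0.6]
opening: 0.0255
```

Emit:
arm_command --pt "0 0 0 0 0" --pt "0 0 0 0 0"

```text
t: 5.6
ee_pos: [0.4947, -0.0981, 0.0447]
tool_rot: [0.023, 1.0, -0.0, 0.002]
force: [0.2, -0.8, 0.3]
opening: 0.0175
```

Emit:
arm_command --pt "0 -0.0017 -0.003 0 0" --pt "0 -0.0032 -0.006 0 0" --pt "0 -0.0043 -0.0092 0 0" --pt "0 -0.0052 -0.0125 0 0" --pt "0 -0.0057 -0.0158 0 0" --pt "0 -0.0059 -0.0192 0 0" --pt "0 -0.0059 -0.0192 0 0"

```text
t: 6.18
ee_pos: [0.4889, -0.1179, 0.0447]
tool_rot: [0.024, 1.0, -0.0, 0.002]
force: [0.8, 0.2, -0.7]
opening: 0.0177
```

```bash
python3 - <<'E'
from h import *
s=readout.get_state();print(s['ee_pos'],s['opening'],s['force'])
E
```

```text
[ 0.4888529  -0.11787483  0.04472604] 0.017726830505486887 [ 0.82802905  0.18508888 -0.69707766]
```

Emit:
arm_command --pt "0 0.0007 -0.0068 0 0" --pt "0 0.0027 -0.0132 0 0" --pt "0 0.006 -0.0192 0 0" --pt "0 0.0104 -0.0244 0 0" --pt "0 0.0157 -0.0286 0 0" --pt "0 0.0218 -0.0316 0 0" --pt "0 0.025 -0.0327 0 0" --pt "0 0.025 -0.0327 0 0"

```text
t: 6.85
ee_pos: [0.5147, -0.1504, 0.0447]
tool_rot: [0.024, 1.0, 0.0, 0.002]
force: [0.9, 7.1, 1.4]
opening: 0.0167
```

```bash
python3 - <<'E'
from h import *
s=readout.get_state();print(s['t'],s['ee_pos'],s['opening'],s['force'])
k=optics.get_calibration("wrist");im=optics.get_image("wrist")
import pickle;pickle.dump((k,im),open("w5.pkl","wb"))
cv2.imwrite("pics/w5.png",cv2.resize(im[150:330,280:520],(800,600),interpolation=2))
E
```

```text
6.85 [ 0.51468897 -0.15037425  0.04468403] 0.016706806463186848 [0.91140081 7.10430027 1.41514135]
```

View pics/w5.png

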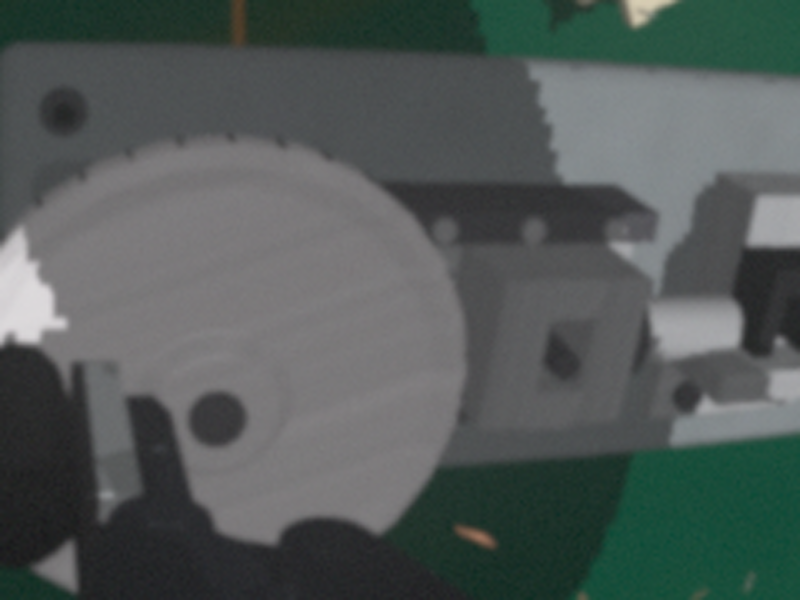

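Turned 1.94 rad back (13.5 mm). After the play of up to 4 mm and up to 5.75 mm of spring, at least 3.5 mm should be clear. I'll let go and look before pushing.

Emit:
arm_command --pt "0.5 0 0 0 0" --pt "1 0 0 0 0" --pt "1 0 0 0 0" --pt "1 0 0 0.02 0" --pt "1 0 0 0.06 0" --pt "1 0 0 0.1 0" --pt "0 -0.02 0.03 0.12 0" --pt "0 -0.03 0.07 0.12 0"

```text
t: 7.57
ee_pos: [0.4863, -0.0817, 0.1695]
tool_rot: [0.025, 1.0, 0.0, 0.006]
force: [0.8, 0.9, -1.5]
opening: 0.0641
```

Emit:
arm_command --pt "0 0 0.04 0 0" --pt "0 0 0.08 0 0" --pt "0 0 0.1 0 0" --pt "0 0 0.1 0 0"

```text
t: 7.9
ee_pos: [0.4865, 0.0211, 0.17]
tool_rot: [0.024, 1.0, 0.0, 0.006]
force: [-0.2, 0.7, 0.1]
opening: 0.0121
```

```bash
python3 - <<'E'
from h import *
s=readout.get_state();print(s['t'],s['ee_pos'],s['opening'],s['force'])
k=optics.get_calibration("wrist");im=optics.get_image("wrist")
import pickle;pickle.dump((k,im),open("w6.pkl","wb"))
for n in("core","bobbin","jaw_face","drive_pin"):print(n,[(np.round(d['location'],3).tolist(),round(d['confidence'],2)) for d in nets.spot_in(n,"wrist")[:3]])
O=proj("wrist",(.528,.0295,.05),k);print(O)
x0,y0=int(O[0])-80,int(O[1])-60;x0=max(0,min(x0,560-200));y0=max(0,min(y0,420-120));print(x0,y0)
sc=optics.get_image("scene")[170:290,210:350]
cv2.imwrite("pics/w6.png",np.vstack([cv2.resize(im[y0:y0+120,x0:x0+200],(640,384),interpolation=2),cv2.resize(sc,(640,216*1),interpolation=2)[:216]]) )
E
```

```text
7.9 [0.48651134 0.02108662 0.17000543] 0.012073735942840365 [-0.18681053  0.6534054   0.10616941]
core [([0.516, 0.032, 0.048], 0.91), ([0.658, 0.012, 0.013], 0.82), ([0.39, 0.059, 0.015], 0.56)]
bobbin [([0.454, -0.017, 0.021], 0.84), ([0.507, -0.04, 0.023], 0.49)]
jaw_face [([0.525, -0.032, 0.053], 0.9)]
drive_pin [([0.522, -0.07, 0.027], 0.78)]
[293.89860404 230.05181879]
213 170
```

View pics/w6.png

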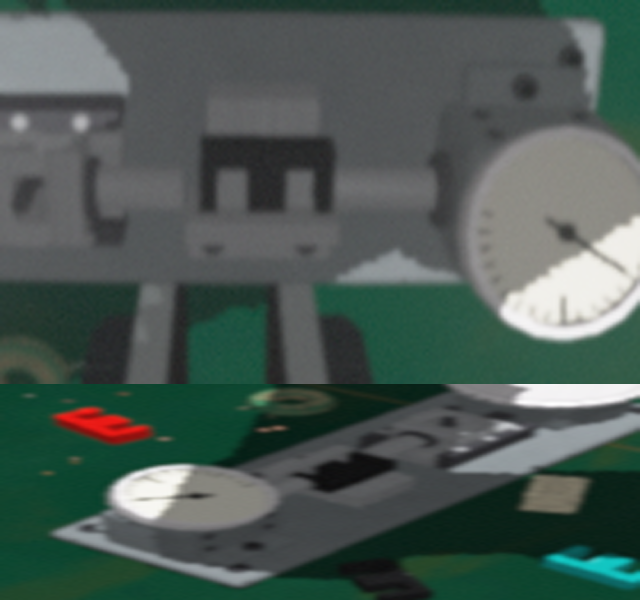

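The view shows the jaw spindle's end at u=185 and the core's end at u=203, a gap of about 5–6 mm. The needle is at rest and the core is about 4 mm short of the fence. I'll come down in front of the core with the fingers shut.

Emit:
arm_command --pt "0 0 0.008 -0.03 0" --pt "0 0 0.008 -0.06 0" --pt "0 0 0.008 -0.09 0" --pt "0 0 0.008 -0.12 0" --pt "0 0 0.008 -0.14 0" --pt "0 0 0.008 -0.15 0" --pt "0 0 0.008 -0.157 0" --pt "0 0 0.008 -0.162 0"

```text
t: 8.87
ee_pos: [0.4861, 0.0244, 0.0065]
tool_rot: [0.027, 1.0, -0.0, 0.005]
force: [-0.1, -0.3, -0.9]
opening: 0.0004
```

```bash
python3 - <<'E'
from h import *
s=readout.get_state();print(s['t'],s['ee_pos'],s['opening'],s['force'])
k=optics.get_calibration("wrist");im=optics.get_image("wrist")
sc=optics.get_image("scene")[180:260,250:350]
cv2.imwrite("pics/w7.png",np.vstack([cv2.resize(im[120:300,190:400],(560,320),interpolation=2),cv2.resize(sc,(560,280),interpolation=2)]))
for z in (.03,.036,.042,.048): print(z,proj("wrist",(s['ee_pos'][0]-.011,s['ee_pos'][1],z),k)-[190,120])
E
```

```text
8.8667 [0.48607557 0.02437628 0.00653025] 0.00039937575703839675 [-0.08853544 -0.27814384 -0.91451618]
0.03 [ 92.45261133 127.19799722]
0.036 [ 92.41234648 132.46559203]
0.042 [ 92.36948651 138.08943376]
0.048 [ 92.32380147 144.10319519]
```

View pics/w7.png

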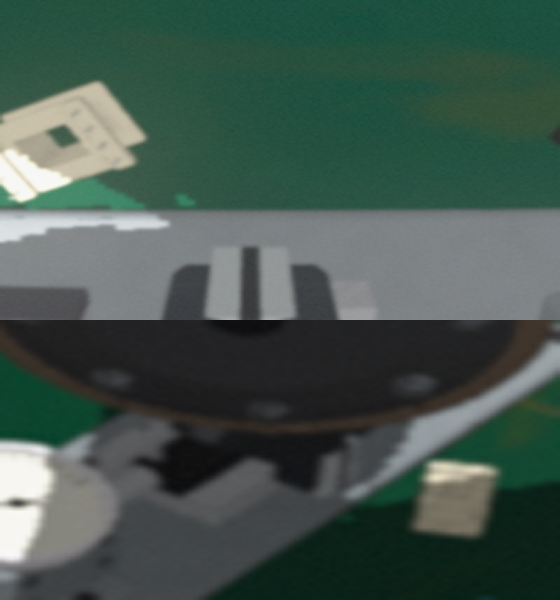

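Emit:
arm_command --pt "0 0 0.003 -0.002 0" --pt "0 0.002 0.003 -0.004 0" --pt "0 0.005 0.003 -0.004 0" --pt "0 0.008 0.003 -0.004 0" --pt "0 0.01 0.003 -0.004 0" --pt "0 0.011 0.003 -0.004 0" --pt "0 0.012 0.003 -0.004 0" --pt "0 0.012 0.003 -0.004 0"

```text
t: 9.63
ee_pos: [0.4984, 0.0277, 0.003]
tool_rot: [0.027, 1.0, -0.0, 0.005]
force: [0.3, 0.9, 0.6]
opening: -0.0002
```

Emit:
arm_command --pt "0 0.001 0 0 0" --pt "0 0.002 0 0 0" --pt "0 0.003 0 0 0" --pt "0 0.003 0 0 0"

```text
t: 9.97
ee_pos: [0.5016, 0.0277, 0.0031]
tool_rot: [0.027, 1.0, -0.0, 0.005]
force: [-0.4, 0.6, -0.8]
opening: 0.0001
```

```bash
python3 - <<'E'
from h import *
s=readout.get_state();print(s['t'],s['ee_pos'],s['opening'],s['force'])
E
```

```text
9.9667 [0.50159441 0.02774551 0.00307581] 7.574673907113502e-05 [-0.41703157  0.61512291 -0.81316737]
```

Emit:
arm_command --pt "0 0.0005 0 0 0" --pt "0 0.001 0 0 0" --pt "0 0.0015 0 0 0" --pt "0 0.002 0 0 0" --pt "0 0.002 0 0 0"

```text
t: 10.38
ee_pos: [0.5037, 0.0278, 0.0031]
tool_rot: [0.027, 1.0, -0.0, 0.005]
force: [0.7, -1.0, -0.2]
opening: 0.0001
```

Emit:
arm_command --pt "0 0.0005 0 0 0" --pt "0 0.001 0 0 0" --pt "0 0.001 0 0 0"

```text
t: 10.63
ee_pos: [0.5048, 0.0278, 0.0031]
tool_rot: [0.027, 1.0, -0.0, 0.005]
force: [-0.3, -0.1, 0.5]
opening: -0.0002
```

Emit:
arm_command --pt "0 0.0005 0 0 0" --pt "0 0.001 0 0 0" --pt "0 0.001 0 0 0"

```text
t: 10.88
ee_pos: [0.5057, 0.0277, 0.003]
tool_rot: [0.027, 1.0, -0.0, 0.005]
force: [-0.5, -0.1, 0.6]
opening: 0.0001
```

Emit:
arm_command --pt "0 0.0005 0 0 0" --pt "0 0.0005 0 0 0"

```text
t: 11.05
ee_pos: [0.5062, 0.0277, 0.003]
tool_rot: [0.027, 1.0, -0.0, 0.005]
force: [0.9, -0.1, -0.6]
opening: 0.0002
```

Emit:
arm_command --pt "0 0.0005 0 0 0" --pt "0 0.0005 0 0 0"

```text
t: 11.22
ee_pos: [0.5067, 0.0276, 0.003]
tool_rot: [0.027, 1.0, -0.0, 0.005]
force: [-0.2, 0.4, 0.2]
opening: -0.0003
```

Emit:
arm_command --pt "0 0.0005 0 0 0" --pt "0 0.0005 0 0 0"

```text
t: 11.38
ee_pos: [0.5073, 0.0277, 0.003]
tool_rot: [0.027, 1.0, -0.0, 0.005]
force: [-1.0, -0.4, -0.0]
opening: 0.0
```

Emit:
arm_command --pt "0 0.0005 0 0 0" --pt "0 0.0005 0 0 0"

```text
t: 11.55
ee_pos: [0.5078, 0.0276, 0.003]
tool_rot: [0.027, 1.0, -0.0, 0.005]
force: [0.3, -0.8, 0.7]
opening: 0.0002
```

Emit:
arm_command --pt "0 0.0005 0 0 0" --pt "0 0.0005 0 0 0"

```text
t: 11.72
ee_pos: [0.5084, 0.0276, 0.003]
tool_rot: [0.027, 1.0, -0.0, 0.005]
force: [-0.2, -0.7, -0.5]
opening: 0.0003
```

```bash
python3 - <<'E'
from h import *
s=readout.get_state();print(s['t'],s['ee_pos'],s['opening'],s['force'])
k=optics.get_calibration("wrist");im=optics.get_image("wrist")
t=optics.get_image("top");sc=optics.get_image("scene")[185:250,260:350]
cv2.imwrite("pics/w8.png",np.vstack([cv2.resize(im[170:330,180:400],(640,300),interpolation=2),cv2.resize(sc,(640,300),interpolation=2)]))
for c in("wrist","scene","top"):print(c,[(np.round(d['location'],3).tolist(),round(d['confidence'],2)) for d in nets.spot_in("core",c)[:3]])
E
```

```text
11.7167 [0.5084029  0.02763546 0.00298113] 0.0003497172529192004 [-0.22053156 -0.69734779 -0.51689264]
wrist [([0.519, 0.049, 0.044], 0.8), ([0.392, 0.053, 0.015], 0.77)]
scene [([0.385, 0.058, 0.008], 0.88), ([0.661, 0.024, 0.014], 0.68), ([0.523, 0.043, 0.046], 0.61)]
top [([0.391, 0.054, 0.015], 0.68), ([0.517, -0.12, 0.064], 0.19)]
```

View pics/w8.png

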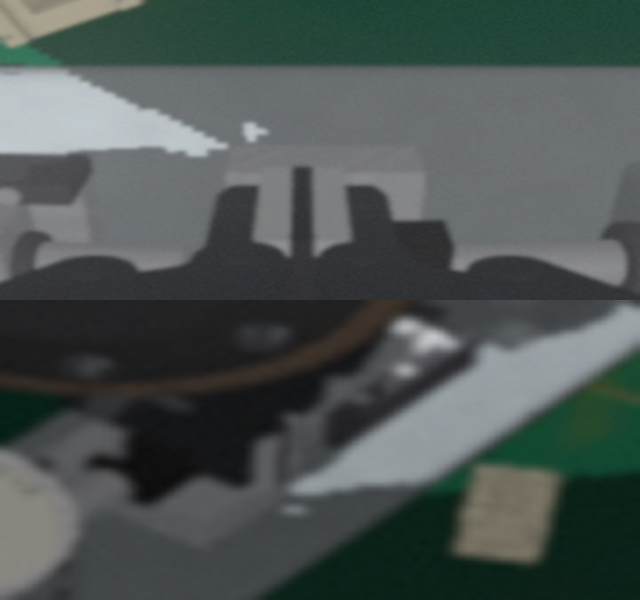

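The wrist view shows the fingers at u=255–350 on the pad (u=230–425), 4–5 mm to the right of the pad's middle. The core's back edge is at about v=222, beside the fingers.

```bash
python3 - <<'E'
from h import *
W=lambda u,v,z:np.round(at("wrist",180+u*220/640,170+v*160/300,z),4)
print("core back top",W(420,222,.047),"bot",W(420,222,.032))
print("pad front L/R",W(230,148,.032),W(422,148,.032), "core end",W(450,225,.047))
print("tip",W(303,167,.039))
E
```

```text
core back top [0.5107 0.0472 0.047 ] bot [0.5207 0.0489 0.032 ]
pad front L/R [0.4951 0.0161 0.032 ] [0.4969 0.0492 0.032 ] core end [0.512  0.0522 0.047 ]
tip [0.4977 0.0285 0.039 ]
```

Taking the pad's front top edge at v=170, the gauge origin is at x≈0.531, so home should come at TCP x≈0.509. I'll carry on in 0.5 mm steps.

Emit:
arm_command --pt "0 0.0005 0 0 0" --pt "0 0.0005 0 0 0"

```text
t: 12.18
ee_pos: [0.5091, 0.0277, 0.003]
tool_rot: [0.027, 1.0, -0.0, 0.005]
force: [-0.7, -1.1, -0.5]
opening: 0.0003
```

Emit:
arm_command --pt "0 0.0005 0 0 0" --pt "0 0.0005 0 0 0"

```text
t: 12.35
ee_pos: [0.5097, 0.0277, 0.003]
tool_rot: [0.027, 1.0, -0.0, 0.005]
force: [0.1, 0.8, 0.2]
opening: -0.0002
```

Emit:
arm_command --pt "0 0.0005 0 0 0" --pt "0 0.0005 0 0 0"

```text
t: 12.52
ee_pos: [0.5102, 0.0278, 0.003]
tool_rot: [0.026, 1.0, -0.0, 0.005]
force: [-1.4, -0.1, 0.6]
opening: 0.0
```

Emit:
arm_command --pt "0 0.0005 0 0 0" --pt "0 0.0005 0 0 0"

```text
t: 12.68
ee_pos: [0.5102, 0.0277, 0.0029]
tool_rot: [0.027, 1.0, -0.0, 0.005]
force: [-2.9, 0.6, 1.7]
opening: 0.0002
```

Emit:
arm_command --pt "0 0.0005 0 0 0"

```text
t: 12.77
ee_pos: [0.5102, 0.0276, 0.0029]
tool_rot: [0.027, 1.0, -0.0, 0.005]
force: [-4.4, 1.9, 3.6]
opening: -0.0001
```

The tool stopped at x=0.5102 with the force rising to 4.4 N, so it's stiff contact and the core is on the fence. I'll back off and check with the picture.

Emit:
arm_command --pt "0 0 0 0 0" --pt "0 -0.002 0 0 0" --pt "0 -0.006 0 0 0" --pt "0 -0.014 0 0 0" --pt "0 -0.024 0 0.01 0" --pt "0 -0.024 0 0.05 0" --pt "0 -0.024 -0.007 0.09 0" --pt "0 -0.024 -0.007 0.13 0"

```text
t: 13.43
ee_pos: [0.4847, 0.0198, 0.1342]
tool_rot: [0.026, 1.0, -0.001, 0.004]
force: [1.3, 0.5, 0.3]
opening: -0.0001
```

Emit:
arm_command --pt "0.3 0 0 0.037 0" --pt "0.3 0 0 0.037 0"

```text
t: 13.6
ee_pos: [0.4884, 0.0206, 0.1792]
tool_rot: [0.026, 1.0, 0.001, 0.01]
force: [2.4, 1.6, 1.0]
opening: 0.0231
```

```bash
python3 - <<'E'
from h import *
s=readout.get_state();print(s['t'],s['ee_pos'],s['opening'],s['force'])
k=optics.get_calibration("wrist");im=optics.get_image("wrist")
import pickle;pickle.dump((k,im),open("w9.pkl","wb"))
for n in("core","grip"):print(n,[(np.round(d['location'],3).tolist(),round(d['confidence'],2)) for d in nets.spot_in(n,"wrist")[:3]])
k6,i6=pickle.load(open("w6.pkl","rb"))
# numeric: dark profile along core back column in both pictures
def prof(k,i):
    g=cv2.GaussianBlur(cv2.cvtColor(i,cv2.COLOR_BGR2GRAY),(3,3),0).astype(float)
    for y in (.022,.042):
        xs=np.arange(.495,.55,.001); print(y,[(round(x*1000),int(g[int(round(p[1])),int(round(p[0]))])) for x in xs for p in [proj("wrist",(x,y,.047),k)]])
prof(k6,i6);prof(k,im)
E
```

```text
13.6 [0.48843667 0.02062003 0.17916869] 0.023114151222345888 [2.38146126 1.57801625 1.0137521 ]
core [([0.392, 0.057, 0.014], 0.95), ([0.526, 0.032, 0.048], 0.89), ([0.661, 0.013, 0.014], 0.61)]
grip [([0.51, -0.142, 0.098], 0.6)]
0.022 [(495, 90), (496, 91), (497, 93), (498, 96), (499, 99), (500, 100), (501, 100), (502, 101), (503, 101), (504, 100), (505, 100), (506, 100), (507, 100), (508, 96), (509, 85), (510, 68), (511, 51), (512, 41), (513, 40), (514, 41), (515, 41), (516, 41), (517, 41), (518, 43), (519, 49), (520, 62), (521, 78), (522, 92), (523, 98), (524, 98), (525, 99), (526, 100), (527, 100), (528, 100), (529, 100), (530, 100), (531, 99), (532, 98), (533, 95), (534, 92), (535, 91), (536, 91), (537, 91), (538, 92), (539, 94), (540, 97), (541, 100), (542, 100), (543, 100), (544, 101), (545, 101), (546, 101), (547, 100), (548, 100), (549, 100), (550, 97)]
0.042 [(495, 89), (496, 90), (497, 91), (498, 93), (499, 97), (500, 99), (501, 101), (502, 101), (503, 101), (504, 101), (505, 101), (506, 101), (507, 101), (508, 100), (509, 97), (510, 89), (511, 74), (512, 57), (513, 45), 
[... 994 characters left out ...]
 (546, 100), (547, 100), (548, 100), (549, 99), (550, 99)]
0.042 [(495, 87), (496, 89), (497, 90), (498, 91), (499, 94), (500, 97), (501, 100), (502, 101), (503, 101), (504, 101), (505, 101), (506, 100), (507, 101), (508, 101), (509, 101), (510, 101), (511, 101), (512, 101), (513, 100), (514, 96), (515, 85), (516, 68), (517, 52), (518, 43), (519, 40), (520, 41), (521, 41), (522, 41), (523, 41), (524, 42), (525, 44), (526, 53), (527, 68), (528, 84), (529, 95), (530, 100), (531, 101), (532, 101), (533, 99), (534, 99), (535, 96), (536, 92), (537, 90), (538, 91), (539, 93), (540, 96), (541, 99), (542, 100), (543, 100), (544, 100), (545, 99), (546, 97), (547, 90), (548, 80), (549, 72), (550, 72)]
```

The profiles show the core moved 5 mm in x. Its back edge slopes 0.055 rad, parallel to the gauge (0.05), so it's home and square. Going back to the handle.

Emit:
arm_command --pt "1 0.004 -0.04 -0.008 0" --pt "1 0.01 -0.08 -0.008 0" --pt "1 0.018 -0.12 -0.008 0" --pt "1 0.026 -0.16 -0.008 0" --pt "1 0.026 -0.171 -0.01 0" --pt "1 0.026 -0.171 -0.03 0" --pt "1 0.026 -0.171 -0.06 0" --pt "1 0.026 -0.171 -0.06 0"

```text
t: 14.42
ee_pos: [0.5053, -0.1511, 0.1051]
tool_rot: [0.028, 1.0, 0.0, -0.001]
force: [-1.9, -0.2, -2.1]
opening: 0.0855
```

```bash
python3 - <<'E'
from h import *
s=readout.get_state();print(s['t'],s['ee_pos'],s['opening'],s['force'])
optics.get_image("wrist")
print([(np.round(d['location'],3).tolist(),round(d['confidence'],2)) for d in nets.spot_in("grip","wrist")[:3]])
E
```

```text
14.4167 [ 0.5053361  -0.15110267  0.10511694] 0.08554329951305982 [-1.91669313 -0.20204622 -2.07010466]
[([0.514, -0.074, 0.046], 0.74), ([0.512, -0.146, 0.105], 0.61)]
```

Emit:
arm_command --pt "1 0.009 0.001 -0.01 0" --pt "1 0.009 0.001 -0.035 0" --pt "1 0.009 0.001 -0.055 0" --pt "1 0.009 0.001 -0.06 0" --pt "1 0.009 0.001 -0.06 0"

```text
t: 14.93
ee_pos: [0.5172, -0.1498, 0.0498]
tool_rot: [0.026, 1.0, -0.001, 0.001]
force: [0.5, 0.1, 0.2]
opening: 0.0858
```

Emit:
arm_command --pt "0.4 0 0 0 0" --pt "0.2 0 0 0 0" --pt "0 0 0 0 0" --pt "0 0 0 0 0" --pt "0 0 0 0 0" --pt "0 0 0 0 0" --pt "0 0 0 0 0" --force 40

```text
t: 15.52
ee_pos: [0.5174, -0.1503, 0.0506]
tool_rot: [0.026, 1.0, -0.001, 0.002]
force: [-1.6, -2.1, 5.5]
opening: 0.0171
```

```bash
python3 - <<'E'
from h import *
s=readout.get_state();print(s['t'],s['ee_pos'],s['opening'],s['force'])
E
```

```text
15.5167 [ 0.51743206 -0.15026247  0.05058972] 0.01710376285192283 [-1.59790165 -2.12314592  5.50220159]
```

The handle is gripped again. Before winding up I'll make a needle reader and test it on the saved pictures: at rest it should read 0, at the start 1.4–2.3.

```bash
cat >> h.py <<'E'
from scipy.ndimage import map_coordinates, median_filter
YAW=-0.05
def needle(c,im,k=None,cen=None):
    """needle angle (1.0 = gauge +x), clockwise from above; polar darkness about the dial's centre (refined on a small grid)"""
    k=k or optics.get_calibration(c); g=cv2.cvtColor(im,cv2.COLOR_BGR2GRAY).astype(float)
    ph=np.radians(np.arange(-180,180,2)); r=np.linspace(.007,.019,13); best=None
    c0=np.array(cen if cen is not None else (.533,.1165))
    for dx in np.arange(-.008,.0081,.002):
        for dy in np.arange(-.01,.0101,.002):
            a=YAW-ph
            X=c0[0]+dx+np.outer(r,np.cos(a)); Y=c0[1]+dy+np.outer(r,np.sin(a))
            uv=np.array([proj(c,(x,y,.096),k) for x,y in zip(X[::3].ravel(),Y[::3].ravel())])
            s=map_coordinates(g,[uv[:,1],uv[:,0]],order=1,mode='nearest').reshape(-1,len(ph))
            d=median_filter(s,(1,41),mode='wrap')-s
            m=d.mean(0)-d.std(0); j=m.argmax()
            if best is None or m[j]>best[0]: best=(m[j],ph[j]+1,c0+[dx,dy])
    return round(best[0],1),round(best[1],2),np.round(best[2],3)
E
python3 - <<'E'
from h import *
import pickle
for f in("w1","w6","w9"):
    k,i=pickle.load(open(f+".pkl","rb"));print(f,needle("wrist",i,k))
print("top0",needle("top",cv2.imread("pics/top0.png")));print("scene0",needle("scene",cv2.imread("pics/scene0.png")))
for c in("scene","top","wrist"):
    im=optics.get_image(c);cv2.imwrite(f"pics/n_{c}.png",im);print(c,needle(c,im))
    if c!="top": print(proj(c,(.533,.1165,.096)))
E
```

```text
w1 (np.float64(53.8), np.float64(1.35), array([0.525, 0.107]))
w6 (np.float64(43.7), np.float64(3.3), array([0.537, 0.126]))
w9 (np.float64(49.1), np.float64(3.16), array([0.535, 0.126]))
top0 (np.float64(39.0), np.float64(1.63), array([0.525, 0.121]))
scene0 (np.float64(45.5), np.float64(-1.51), array([0.537, 0.119]))
scene (np.float64(35.6), np.float64(0.09), array([0.525, 0.126]))
[253.10830635 225.53427041]
top (np.float64(14.1), np.float64(0.65), array([0.529, 0.126]))
wrist (np.float64(14.7), np.float64(-0.64), array([0.525, 0.123]))
[625.35769922 259.12379313]
```

```bash
cat >> h.py <<'E'
def needle2(c,im,cen,k=None,show=False):
    k=k or optics.get_calibration(c); g=cv2.cvtColor(im,cv2.COLOR_BGR2GRAY).astype(float)
    ph=np.radians(np.arange(-180,180,1)); r=np.linspace(.006,.019,8); out=[]
    for q in (0,.001,-.001):
      for w in (0,.001,-.001):
        X=cen[0]+q+np.outer(r,np.cos(YAW-ph)); Y=cen[1]+w+np.outer(r,np.sin(YAW-ph))
        uv=np.array([proj(c,(x,y,.096),k) for x,y in zip(X.ravel(),Y.ravel())])
        s=map_coordinates(g,[uv[:,1],uv[:,0]],order=1,mode='nearest').reshape(-1,len(ph))
        d=median_filter(s,(1,61),mode='wrap')-s; m=d.mean(0); j=m.argmax()
        sel=[(j+o)%360 for o in range(-8,9)]; wt=np.clip(m[sel]-m[j]/2,0,None)
        out.append((m[j],ph[j]+1+np.radians((wt*np.arange(-8,9)).sum()/wt.sum())))
    o=np.array(out); return np.round(o[0],2),"spread",np.round([o[:,1].min(),np.median(o[:,1]),o[:,1].max()],2)
E
python3 - <<'E'
from h import *
import pickle
def dialc(c,im,k=None):
    k=k or optics.get_calibration(c); p=proj(c,(.53,.117,.096),k).astype(int)
    g=cv2.cvtColor(im,cv2.COLOR_BGR2GRAY); x0,y0=p[0]-32,p[1]-32; s=g[max(y0,0):p[1]+32,max(x0,0):p[0]+32]
    t=cv2.morphologyEx((s>150).astype(np.uint8),cv2.MORPH_CLOSE,np.ones((5,5)))
    cs,_=cv2.findContours(t,0,2);e=cv2.fitEllipse(cv2.convexHull(max(cs,key=cv2.contourArea)))
    u,v=e[0][0]+x0,e[0][1]+y0; return at(c,u,v,.096,k)[:2],np.round(e[1],1)
c,a=dialc("scene",cv2.imread("pics/scene0.png"));print("scene",c,a)
print(needle2("scene",cv2.imread("pics/scene0.png"),c),needle2("scene",cv2.imread("pics/n_scene.png"),c))
c,a=dialc("top",cv2.imread("pics/top0.png"));print("top",c,a,needle2("top",cv2.imread("pics/top0.png"),c))
k,i=pickle.load(open("w1.pkl","rb"));c,a=dialc("wrist",i,k);print("w1",c,a,needle2("wrist",i,c,k))
for f in("w6","w9"):
    k,i=pickle.load(open(f+".pkl","rb"));print(f,needle2("wrist",i,c,k),needle2("wrist",i,(.53,.117),k))
E
```

```text
scene [0.47460523 0.06993016] [ 64.  128.8]
(array([20.76, -0.8 ]), 'spread', array([-0.87, -0.8 , -0.74])) (array([20.16, -0.81]), 'spread', array([-0.88, -0.81, -0.74]))
top [0.52118679 0.09583789] [53.5 58.4] (array([11.13,  1.89]), 'spread', array([-0.2 ,  1.82,  1.89]))
w1 [0.52519038 0.10677343] [44.4 58.4] (array([56.81,  1.38]), 'spread', array([1.28, 1.38, 1.48]))
w6 (array([16.93, -0.23]), 'spread', array([-0.29, -0.23, -0.16])) (array([41.72, -0.16]), 'spread', array([-0.27, -0.16, -0.04]))
w9 (array([14.93, -0.22]), 'spread', array([-0.28, -0.23, -0.16])) (array([44.27, -0.15]), 'spread', array([-0.26, -0.15, -0.03]))
```

```bash
python3 - <<'E'
from h import *
import pickle
c=at("scene",253.1,231.9,.096)[:2];print(c,at("scene",239.5,233.3,.096)[:2])
a,b=cv2.imread("pics/scene0.png"),cv2.imread("pics/n_scene.png")
g0,g1=[cv2.cvtColor(x,cv2.COLOR_BGR2GRAY).astype(int) for x in(a,b)]
for q in((0,0),(.002,0),(-.002,0),(0,.002),(0,-.002)): print(q,needle2("scene",a,c+q),needle2("scene",b,c+q))
print("top",needle2("top",cv2.imread("pics/top0.png"),(.5297,.1168)))
k,i=pickle.load(open("w1.pkl","rb"));c1=at("wrist",670/1.4,305/1.4,.096,k)[:2];print("w1",needle2("wrist",i,c1,k))
k,i=pickle.load(open("w6.pkl","rb"));c6=at("wrist",213+567/3.2,170+232/3.2,.096,k)[:2];print("w6",c6,needle2("wrist",i,c6,k))
E
python3 - <<'E'
import cv2,numpy as np
a,b=cv2.imread("pics/scene0.png"),cv2.imread("pics/n_scene.png")
g=cv2.cvtColor(a,6);h=cv2.cvtColor(b,6)
print(g[214:252:2,232:274:2]);print(h[214:252:2,232:274:2])
E
```

```text
[0.52458699 0.12734236] [0.54074854 0.14284121]
(0, 0) (array([36.92,  1.6 ]), 'spread', array([1.49, 1.6 , 1.71])) (array([34.4 ,  0.16]), 'spread', array([0.05, 0.16, 0.26]))
(0.002, 0) (array([35.73,  1.7 ]), 'spread', array([1.59, 1.7 , 1.81])) (array([33.39,  0.05]), 'spread', array([-0.05,  0.05,  0.15]))
(-0.002, 0) (array([31.22,  1.5 ]), 'spread', array([1.4, 1.5, 1.6])) (array([32.51,  0.26]), 'spread', array([0.17, 0.26, 0.36]))
(0, 0.002) (array([38.11,  1.72]), 'spread', array([1.6 , 1.72, 1.82])) (array([34.44,  0.25]), 'spread', array([0.15, 0.25, 0.35]))
(0, -0.002) (array([30.2 ,  1.48]), 'spread', array([1.39, 1.48, 1.59])) (array([34.55,  0.05]), 'spread', array([-0.05,  0.05,  0.17]))
top (array([36.26,  1.62]), 'spread', array([1.52, 1.62, 1.72]))
w1 (array([57.18,  1.42]), 'spread', array([1.32, 1.42, 1.52]))
w6 [0.52480901 0.11321573] (array([4.866e+01, 2.000e-02]), 'spread', array([-0.09,  0.02,  0.13]))
[[ 51  50  50  50  49  48  59  81 113 126 119  96  70  51  47  80 134 153
  156 184 200]
 [ 50  49  51  50  55 121 197 225 224 217 219 217 219 170 117 142 156
[... 2525 characters left out ...]
4 242 245 246 246 246 246 246 246 246 245 245 246 245 246 245
  235 205 111]
 [ 51 107 188 239 245 245 246 245 246 246 246 246 246 245 246 246 246 244
  236 161 144]
 [ 73 121 150 205 244 246 246 245 246 246 245 245 246 246 245 245 245 241
  230 126 147]
 [ 99 124 124 159 224 245 246 246 246 246 246 246 245 246 245 246 246 240
  157  92 148]
 [112 103 101 125 164 213 241 246 246 246 245 246 245 246 246 246 242 192
   73  97 146]
 [115  90  98  90 126 151 185 232 243 246 246 246 246 246 243 234 162  79
   67  99 147]
 [115  88  88  84  83 110 134 146 164 200 218 226 226 203 162 114  72  62
   56  96 148]
 [118  86  87  87  88  83  88 116 124 124 123 120 113  97  81  67  65  64
   61  98 151]]
```

```bash
python3 - <<'E'
from h import *
a,b=cv2.imread("pics/scene0.png"),cv2.imread("pics/n_scene.png")
g=cv2.cvtColor(np.minimum(a,b)*0+np.maximum(a,b),6).astype(float)   # needle removed: ticks only
for pu,pv in((252.4,232),(252.8,232),(253,231.8),(252.6,231.6)):
    c=at("scene",pu,pv,.096)[:2]
    ph=np.radians(np.arange(-180,180,1))
    P=[]
    for r in np.linspace(.0175,.0205,5):
        uv=np.array([proj("scene",(c[0]+r*np.cos(YAW-p),c[1]+r*np.sin(YAW-p),.096)) for p in ph])
        P.append(map_coordinates(g,[uv[:,1],uv[:,0]],order=1))
    s=np.mean(P,0);d=median_filter(s,31,mode='wrap')-s;j=d.argmax()
    print((pu,pv),np.round(c,4),"line at",round(ph[j]+1,2),round(d[j]),[(round(ph[i]+1,2),round(d[i])) for i in np.argsort(-d)[:6]],"start",needle2("scene",a,c)[0],"rest",needle2("scene",b,c)[0])
E
```

```text
(252.4, 232) [0.5254 0.1282] line at 1.21 3 [(np.float64(1.21), 3), (np.float64(1.19), 3), (np.float64(1.23), 3), (np.float64(1.17), 3), (np.float64(1.24), 3), (np.float64(1.16), 3)] start [37.45  1.69] rest [34.53  0.15]Traceback (most recent call last):
  File "<stdin>", line 9, in <module>
  File "h.py", line 13, in proj
    k=k or optics.get_calibration(c); T=np.array(k['T']); f=210/np.tan(np.radians(k['vfov']/2))
           ~~~~~~~~~~~~~~~~~~~~~~^^^
ValueError: time passes only in moves, steps and waits
```

```bash
python3 - <<'E'
from h import *
a,b=cv2.imread("pics/scene0.png"),cv2.imread("pics/n_scene.png"); k=optics.get_calibration("scene")
import pickle;pickle.dump(k,open("ks.pkl","wb"))
g=cv2.cvtColor(np.maximum(a,b),6).astype(float)
for pu,pv in((252.4,232),(252.8,232),(252.6,231.6)):
    c=at("scene",pu,pv,.096,k)[:2]
    ph=np.radians(np.arange(-60,200,1))
    for r0,r1 in((.019,.022),(.022,.025),(.025,.028)):
        s=0
        for r in np.linspace(r0,r1,5):
            uv=np.array([proj("scene",(c[0]+r*np.cos(YAW-p),c[1]+r*np.sin(YAW-p),.096),k) for p in ph]); s=s+map_coordinates(g,[uv[:,1],uv[:,0]],order=1)/5
        d=median_filter(s,31,mode='nearest')-s
        pk=[i for i in range(3,len(d)-3) if d[i]==d[i-3:i+4].max() and d[i]>8]
        print((pu,pv),r0,[(round(float(ph[i])+1,2),int(d[i])) for i in pk])
    print("start",needle2("scene",a,c,k)[0],"rest",needle2("scene",b,c,k)[0])
E
```

```text
(252.4, 232) 0.019 [(1.21, 8)]
(252.4, 232) 0.022 [(1.19, 21), (2.83, 8)]
(252.4, 232) 0.025 [(1.19, 25)]
start [37.45  1.69] rest [34.53  0.15]
(252.8, 232) 0.019 []
(252.8, 232) 0.022 [(1.17, 20), (2.82, 9)]
(252.8, 232) 0.025 [(1.17, 25)]
start [37.84  1.64] rest [34.65  0.16]
(252.6, 231.6) 0.019 [(1.16, 10)]
(252.6, 231.6) 0.022 [(1.16, 23), (2.85, 8)]
(252.6, 231.6) 0.025 [(1.16, 26)]
start [37.01  1.65] rest [34.23  0.1 ]
```

The reader finds the long line at raw 1.17 and rest at raw 0.13, so the target is raw 1.16. The start was raw 1.65, a needle of about 1.5. Winding up 1.5 rad.

Emit:
arm_command --pt "0 -0.0064 0.0022 0 0" --pt "0 -0.0123 0.0057 0 0" --pt "0 -0.0173 0.0102 0 0" --pt "0 -0.0214 0.0157 0 0" --pt "0 -0.0243 0.0218 0 0" --pt "0 -0.0259 0.0284 0 0" --pt "0 -0.0261 0.0352 0 0" --pt "0 -0.0258 0.0386 0 0"

```text
t: 16.33
ee_pos: [0.4925, -0.111, 0.0508]
tool_rot: [0.025, 1.0, -0.001, 0.003]
force: [7.1, -5.9, -8.1]
opening: 0.017
```

```bash
cat > n.py <<'E'
from h import *
import pickle
k=pickle.load(open("ks.pkl","rb")); c=at("scene",252.6,231.8,.096,k)[:2]
s=readout.get_state(); im=optics.get_image("scene"); cv2.imwrite("pics/last.png",im)
p=s['ee_pos']-np.array([.5225,-.117,0]); print(s['t'],np.round(s['ee_pos'],4),np.round(s['force'],1),round(s['opening'],4),"theta",round(np.arctan2(p[1],p[0])%6.283,3),round(np.hypot(p[0],p[1]),4))
a=needle2("scene",im,c,k); print("needle",a[0][1]-.15,a)
E
python3 n.py
```

```text
16.3333 [ 0.4925 -0.111   0.0508] [ 7.1 -5.9 -8.1] 0.017 theta 2.944 0.0306
needle 0.16 (array([40.19,  0.31]), 'spread', array([0.21, 0.31, 0.43]))
```

Emit:
arm_command --pt "0 0.0006 0.0017 0 0" --pt "0 0.001 0.0033 0 0" --pt "0 0.0016 0.0049 0 0" --pt "0 0.0016 0.0049 0 0"

```text
t: 16.72
ee_pos: [0.4941, -0.1057, 0.0507]
tool_rot: [0.025, 1.0, -0.002, 0.003]
force: [3.7, -4.5, -3.5]
opening: 0.0168
```

```bash
python3 n.py
```

```text
16.7167 [ 0.4941 -0.1057  0.0507] [ 3.7 -4.5 -3.5] 0.0168 theta 2.764 0.0305
needle 0.65 (array([37.08,  0.8 ]), 'spread', array([0.72, 0.8 , 0.89]))
```

Emit:
arm_command --pt "0 0.0006 0.0015 0 0" --pt "0 0.0011 0.0029 0 0" --pt "0 0.0011 0.0029 0 0"

```text
t: 17.02
ee_pos: [0.4952, -0.103, 0.0507]
tool_rot: [0.025, 1.0, -0.002, 0.003]
force: [4.5, -6.5, -4.0]
opening: 0.0165
```

```bash
python3 n.py
```

```text
17.0167 [ 0.4952 -0.103   0.0507] [ 4.5 -6.5 -4. ] 0.0165 theta 2.667 0.0307
needle 0.87 (array([38.15,  1.02]), 'spread', array([0.95, 1.02, 1.1 ]))
```

Emit:
arm_command --pt "0 0.0006 0.0014 0 0" --pt "0 0.0006 0.0014 0 0" --pt "0 0.0006 0.0014 0 0"

```text
t: 17.32
ee_pos: [0.4958, -0.1019, 0.0507]
tool_rot: [0.024, 1.0, -0.002, 0.003]
force: [5.2, -7.3, -4.6]
opening: 0.0165
```

```bash
python3 n.py
```

```text
17.3167 [ 0.4958 -0.1019  0.0507] [ 5.2 -7.3 -4.6] 0.0165 theta 2.627 0.0307
needle 0.9600000000000001 (array([40.46,  1.11]), 'spread', array([1.02, 1.11, 1.19]))
```

Emit:
arm_command --pt "0 0.0003 0.0005 0 0" --pt "0 0.0003 0.0005 0 0"

```text
t: 17.53
ee_pos: [0.4958, -0.1018, 0.0507]
tool_rot: [0.024, 1.0, -0.003, 0.003]
force: [4.8, -7.1, -4.9]
opening: 0.0169
```

```bash
python3 n.py
```

```text
17.5333 [ 0.4958 -0.1018  0.0507] [ 4.8 -7.1 -4.9] 0.0169 theta 2.623 0.0307
needle 0.9700000000000001 (array([46.18,  1.12]), 'spread', array([1.03, 1.12, 1.2 ]))
```

Emit:
arm_command --pt "0.25 0 0 0 0" --pt "0.4 0 0 0 0" --pt "0.8 0 0 0 0" --pt "1 0 0 0 0" --pt "1 0 0 0 0" --pt "1 0 0 0.015 0" --pt "1 0 0 0.05 0" --pt "1 0 0 0.08 0"

```text
t: 18.25
ee_pos: [0.495, -0.1019, 0.1314]
tool_rot: [0.024, 1.0, -0.003, 0.002]
force: [1.1, 0.2, 1.3]
opening: 0.0856
```

```bash
python3 n.py
```

```text
18.25 [ 0.495  -0.1019  0.1314] [1.1 0.2 1.3] 0.0856 theta 2.639 0.0314
needle 0.9600000000000001 (array([43.66,  1.11]), 'spread', array([1.02, 1.11, 1.2 ]))
```

Emit:
arm_command --pt "1 0 0 0.03 0" --pt "1 0 0.03 0.05 0" --pt "0.6 0 0.07 0.06 0" --pt "0.3 -0.005 0.11 0.06 0" --pt "0.3 -0.008 0.15 0.06 0" --pt "0.3 -0.008 0.16 0.06 0" --pt "0.3 -0.008 0.16 0.06 0"

```text
t: 18.88
ee_pos: [0.4908, 0.0607, 0.1981]
tool_rot: [0.021, 1.0, -0.003, 0.007]
force: [-0.1, 0.3, 0.5]
opening: 0.0265
```

```bash
python3 n.py; python3 - <<'E'
from h import *
k=optics.get_calibration("wrist");im=optics.get_image("wrist")
import pickle;pickle.dump((k,im),open("w10.pkl","wb"))
O=proj("wrist",(.53,.0295,.05),k).astype(int);D=proj("wrist",(.528,.115,.096),k).astype(int);print(O,D)
t=optics.get_image("top");a=t[180:222,255:297]
A=cv2.resize(im[O[1]-60:O[1]+60,O[0]-95:O[0]+65],(480,360),interpolation=2);y=D[1]-32;x=min(D[0]-32,560-64)
cv2.imwrite("pics/w10.png",np.hstack([A,cv2.resize(im[y:y+64,x:x+64],(320,360),interpolation=2)]))
print("top",needle2("top",t,(.5297,.1168)))
E
```

```text
18.8833 [0.4908 0.0607 0.1981] [-0.1  0.3  0.5] 0.0265 theta 1.747 0.1805
needle 0.9700000000000001 (array([28.98,  1.12]), 'spread', array([1.03, 1.12, 1.21]))
[257 218] [345 231]
top (array([2.08, 0.98]), 'spread', array([-2.04,  0.98,  1.05]))
```

View pics/w10.png

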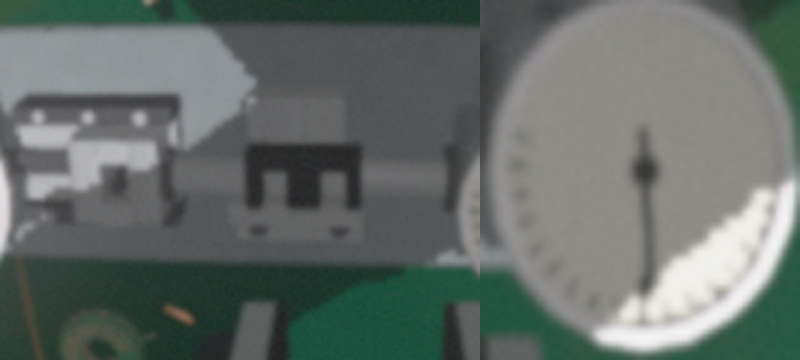

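The needle at (647,290) lies on the long line at about (643,315), seen from the pivot at (643,170), within 0.05 rad. The core sits between the spindles. I'll check the core's edge once more and hand in.

```bash
python3 - <<'E'
from h import *
import pickle
for f in("w9","w10"):
    k,i=pickle.load(open(f+".pkl","rb")); g=cv2.GaussianBlur(cv2.cvtColor(i,6),(3,3),0).astype(float); o=[]
    for y in(.022,.027,.037,.042):
        xs=np.arange(.5,.53,.0005);uv=np.array([proj("wrist",(x,y,.047),k) for x in xs]);s=map_coordinates(g,[uv[:,1],uv[:,0]],order=1)
        o.append(round(float(xs[np.argmax(s<70)]),4))
    print(f,o)
s=readout.get_state();print(s['t'],s['force'],abs(s['joint_velocities']).max())
print(order.hand_in())
E
```

```text
w9 [0.515, 0.5155, 0.516, 0.516]
w10 [0.5155, 0.516, 0.5165, 0.5165]
19.0333 [-0.01247795 -0.47624554 -0.21862163] 0.0208312556100047
the job is handed in; nothing more can be done
None
```

The job is done and handed in at about 19 s of the 64 s allowed. The hand-in gave no verdict.

**What I did**
- **Slackening:** I turned the handwheel back about 1.94 rad. The picture then showed a gap of about 5–6 mm between jaw and core, with the needle at rest.
- **Seating the core:** I pushed it about 5 mm to the fence in 0.5 mm steps and stopped when the measured force reached about 4.4 N.
- **Tightening:** I wound up in the tightening direction only, with no overshoot, then let go of the wheel and moved clear.

**Last checks**
- **Needle:** it read about 0.96–0.97 from the scene camera after I let go, and about 0.03 rad from the long line in the wrist picture. A top camera reading (0.98) had almost no contrast, so I gave it no weight.
- **Core:** its back edge was within 0.5 mm of where it stood after the push and parallel to the gauge to about 0.01–0.02 rad. That it is home rests on the stiff stop at the fence and this edge; I did not measure the fence contact itself.
- **Drive pin:** I did not measure its place in the slot. That it bears on the tightening side follows from the one-way approach and the needle rising with the wheel.
- **Parts round the gauge:** I planned the moves to stay clear of the spare core, bobbin and toroid but did not re-measure them at the end.

**What disagreed**
- **Fingertips:** they were about 36 mm higher than the reported tool position. The first grip closed above the handle and touched nothing. I corrected for this in the later moves.
- **Dial reading:** the scene camera read about 0.15 rad high, so I corrected it against the needle at rest and the long line.

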